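Find the tripped breaker by touch and reset it

TASK

One of the three rocker breakers on the far side of the grey power box has tripped; they face away from you, so feel them to find out which. Reset it by pressing its off end (the right one, seen from the robot) gently until it is fully in, then switch it back on by pressing its on end (the left one) fully in. Keep the other two switched on throughout and leave the things around the box standing where they are.

Things in the scene. Friction and masses are not known exactly. Their poses are not given: they have to be found in the camera images.
- unit: Grey steel power box, fixed: 100 deep (x) x 250 wide (y) x 112 mm high, 14 mm feet, flat top. Origin: centre of its underside; x points out of the far panel, away from the robot, y to its left end, z up. Three identical black rocker breakers sit side by side on the far panel, 75 mm apart, with 45 mm of free air or more behind them to the vials, 80 mm to the instruments. Near side: plugs and leads.
- rocker_left_mid (a point): Middle of the left (+y) breaker, on the panel's face, 70 mm above the bench; axes as the box. Rocker 50 wide (y) x 27 mm high (z), tilting about the upright line through its middle, which stands 4 mm off the panel. V-shaped: two flat halves, 25 mm each, each rising outward at 13 deg when level. Black bezel 60 x 35 mm, 4 mm proud. Left (+y) half = on, right (-y) half = off.
- rocker_mid_mid (a point): The same for the middle breaker. Outer face of the rocker's ends, mm off the panel: on = left 4 (flush with the bezel), right 15; tripped = both about 10, rocker level; off/reset = left 15, right 4. It clicks into each. Pressing the left end moves an on rocker not at all. An on rocker goes off at 7 to 8 N on its right end, so do not try that end.
- rocker_right_mid (a point): The same for the right (-y) breaker. Any one of the three may be tripped; the other two are on. Pressing a tripped rocker's left end yields 3 to 4 mm at 3 to 5 N and is then blocked (it may stay there, left end 7 off the panel) until its right end has been fully in (4 to 5 N); then the left end goes fully in (5 to 6 N). Moulded plastic: never press with more than 30 N.
- amber_bottle: Small amber bottle, 50 mm across, 100 mm tall, standing on the bench beside the right end of the box. Origin: centre of its base. A bystander.
- vial_white: Small amber vial with white cap, 21 mm across, 44 mm tall, standing on the bench beyond the box. Origin: centre of its base. A bystander.
- vial_black: Small clear vial with black cap, 21 mm across, 44 mm tall, standing on the bench beyond the box. Origin: centre of its base. A bystander.
- timer: White lab timer, 70 x 64 x 20 mm, lying on the bench left of the box. Origin: centre of its underside. A bystander.

How it is judged:
On the way, in this order (a step that is already met when the one before it is completed fails the run):
1. the off (right) end of the tripped rocker has been pressed fully in (reset) (x of rocker_a_c0 in the frame of unit above 0.056 m), for 0.1 s.
2. the on (left) end of the tripped rocker has been pressed fully in (x of rocker_a_c0 in the frame of unit below 0.0517 m), for 0.2 s.
At the end, for the whole second after the job is handed in: all three rockers are on: left end in to within about 2 mm of flush with the bezel; amber bottle and vials upright and, like the timer, within 30 mm of where they stood (x of each of rocker_a_c0, rocker_b_c0, rocker_c_c0 in the frame of unit below 0.0517 m and distance of each of amber_bottle, vial_white, vial_black, timer from where it was at the start of the episode below 0.03 m and angle between each of amber_bottle, vial_white, vial_black's own z axis and vertical below 0.3 rad); the robot touches nothing.
It fails at once if a breaker that was on was moved towards off (its left end came out by more than about 4 mm) (x of any of rocker_b_c0, rocker_c_c0 in the frame of unit above 0.0529 m).
It fails at once if a rocker was pressed with more than 30 N (contact force between the fingers and rocker_a_c0 above 30 N or contact force between the fingers and rocker_a_c1 above 30 N or contact force between the fingers and rocker_b_c0 above 30 N or contact force between the fingers and rocker_b_c1 above 30 N or contact force between the fingers and rocker_c_c0 above 30 N or contact force between the fingers and rocker_c_c1 above 30 N).
It also fails if it takes over 43 s, if anything falls off the work surface, if the arm or the gripper's body presses on something with over 40 N, if the wrist force passes 120 N, or if a joint passes its speed limit or range.

ROBOT

A 7-joint arm with a two-finger parallel gripper is mounted at the origin on a cart in front of the work surface, level with it; the furniture and walls round the work are solid. World frame = base frame: x ahead of the robot, y to its left, z up, the work surface at z = 0. Lengths are in m, angles in rad, forces in N, time in s.
With the tool pointing down it reaches from about 0.425 to 0.95 m from the base axis. Payload 4.7 kg.
Tool frame: the origin (TCP) lies between the finger pads; the fingertips stand 25 mm ahead of it and the grasp point (between the pads) lies 6 mm ahead of it; x points along the fingers, z is the direction in which the jaws open and shut, and the axes are right-handed (so a half turn about x gives the same grasp; the last joint's range is limited). The gripper opens to 85 mm and grips with 20 to 120 N. Pads are 22 mm wide; open, the fingers measure 114 mm over their backs; the gripper's body (76 mm by 85 mm) begins 54 mm behind the grasp point. The pads swing forward as they close: fully open they stand 13 mm farther back than shut.
Start: joints at [1.291, 0.469, -0.049, 1.532, 0.024, 1.141, -0.082], TCP at [0.168, -0.654, 0.256] pointing down, gripper open.
Joint ranges: [-2.59, 2.59], [-0.33, 1.99], [-1.39, 1.29], [0.1, 2.45], [-1.04, 4.18], [0.21, 1.99], [-2.66, 2.66]. Speed limits (rad/s): [2.57, 2.57, 3.14, 3.14, 3.14, 3.14, 3.14].

INTERFACE

Orientations are given as a 3x3 rotation matrix whose columns are the frame's x, y, z axes.
In Python, from rig import * gives the robot as it stands. Calls block until the motion is done:
- movep(position, orientation): joint-space move of the TCP to a pose.
- move_l(position, attitude=None, feed=0.15, until_force=None): straight line of the TCP; attitude=None keeps the orientation; feed is the mean speed in m/s. With until_force (N) it stops when the force on the tool has changed by that much, and returns True; else False.
- move_joints(angles): joint-space move.
- command_gripper(opening, newtons=None): finger opening in m; newtons is the grip in N (None keeps the last); returns when the fingers have stopped.
- sleep(seconds).
- inverse_kinematics(position, orientation): joint angles nearest the present ones, or None.
- sense(): the state.
- camera(name): name is "scene" or "top" or "wrist"; returns (picture, depth): 384x512x3 uint8, red, green, blue; 384x512 float32, m along the optical axis (not along the pixel's ray), 0 where there is no reading.
- camera_params(name): a dict with "K" (3x3 intrinsics, pixels), "position" and "rotation" of the camera in the world; the wrist camera has in their place "tool_from_camera" (4x4, takes a point from camera to tool coordinates, whose origin is the TCP and whose axes are the tool frame's). Camera axes: x right, y down, z forward; pixel columns grow to the right and rows downward; lengths in m; the calibration is good to about 2 mm. The wrist camera is an equidistant fisheye: a pixel r from the principal point sees the ray r / f radians off the axis. A picture is of the moment at which its call begins: read the wrist's pose just before it. camera_params takes no time and is no camera call.
A pose or a line that the arm cannot do raises Unreachable and nothing moves.
- finish_job(): hands the job in, once; it reports no verdict.
The state is a dict: "time_s": time; "joint_pos": joint angles; "qd": joint speeds; "joint_efforts": joint torques, N m; "position": TCP position; "tcp_rot": TCP orientation; "wrist_force": force on the tool from outside, world axes, zero at the start; "ft_torque": the same for the moment, N m; "finger_gap": finger opening in m.
Only numpy, scipy, OpenCV 4.12 (cv2) and the standard library are available. Lean on these libraries where they do the work, as an engineer would, in place of code of your own. Each camera call takes 0.05 s, during which the arm holds its last target.

## Working session

There is one attempt and no reset: what is moved stays moved. The work goes in short steps, each a Python script; the robot and the scene stay as the last script left them, time stands still between calls to the robot, and variables do not carry over. Pictures are saved under pics/ and viewed, and the job is handed in when it is done.

```bash
ls; mkdir -p pics; python3 - <<'E'
from rig import *
import cv2,numpy as np
s=sense();print(s)
for n in ["scene","top","wrist"]:
    p,d=camera(n);cv2.imwrite(f"pics/{n}0.png",p[:,:,::-1]);np.savez(f"pics/{n}0.npz",p=p,d=d)
    print(n,camera_params(n))
E
```

```text
pics
{'time_s': 0.0, 'joint_pos': array([ 1.29110544,  0.46945295, -0.04859525,  1.53370813,  0.0241166 ,
        1.14103029, -0.08229705]), 'qd': array([-0.00088546, -0.00155853,  0.00047298, -0.00104029,  0.00031348,
        0.00023537,  0.00192226]), 'joint_efforts': array([-4.01827920e-04, -5.10301888e+01, -4.62896540e-02, -2.37710917e+01,
        1.07878429e-02,  7.52274238e-03,  1.59386701e-05]), 'position': array([ 0.16738508, -0.65334766,  0.25524763]), 'tcp_rot': array([[-5.87057130e-04,  9.68705976e-01,  2.48210369e-01],
       [ 1.92485980e-03,  2.48211046e-01, -9.68704068e-01],
       [-9.99997975e-01, -9.09144693e-05, -2.01033726e-03]]), 'wrist_force': array([ 0.59380207, -0.8481793 , -0.7931808 ]), 'ft_torque': array([-0.01857095, -0.03899289,  0.04796329]), 'finger_gap': 0.08524632746792339}
scene {'K': array([[367.23045522,   0.        , 252.92173532],
       [  0.        , 367.23045522, 189.52205919],
       [  0.        ,   0.        ,   1.        ]]), 'position': array([0.22091757, 0.29674947, 0.73350384]), 'rotation': array([[-0.8416169 , -0.41405938,  0.34675037]
[... 311 characters left out ...]
0.91392042]), 'rotation': array([[ 0.0128584 , -0.99800483,  0.06181442],
       [-0.99952387, -0.0110947 ,  0.02879117],
       [-0.02804791, -0.0621552 , -0.99767231]])}
wrist {'K': array([[297.31863964,   0.        , 258.50649177],
       [  0.        , 297.31863964, 187.22720596],
       [  0.        ,   0.        ,   1.        ]]), 'tool_from_camera': array([[-4.52482505e-04, -2.66321989e-01,  9.63884014e-01,
        -1.18085705e-01],
       [-6.81455531e-04, -9.63883807e-01, -2.66322252e-01,
         6.73501681e-02],
       [ 9.99999665e-01, -7.77350253e-04,  2.54653967e-04,
        -8.30775940e-04],
       [ 0.00000000e+00,  0.00000000e+00,  0.00000000e+00,
         1.00000000e+00]])}
```

View pics/scene0.png

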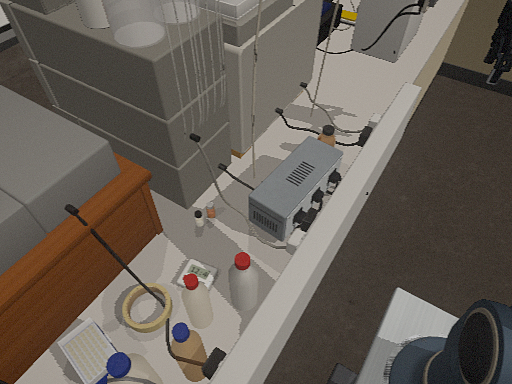

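View pics/top0.png

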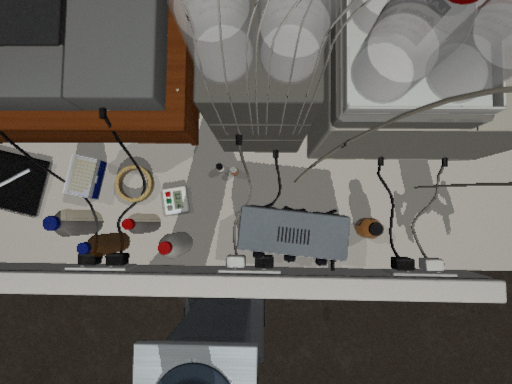

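The box sits at about (238-350, 205-260) in the top view. The vials are at (220,167) and (235,170), and the amber bottle is at (370,228). Next I'll measure positions.

```bash
cat > h.py <<'E'
import numpy as np,cv2
def cloud(n,cp,f):
    z=np.load(f);d=z['d'];K=cp['K'];v,u=np.mgrid[:384,:512]
    c=np.stack([(u-K[0,2])/K[0,0]*d,(v-K[1,2])/K[1,1]*d,d],-1)
    return c@cp['rotation'].T+cp['position'],z['p'],d
E
python3 - <<'E'
from rig import *
from h import *
cp=camera_params("top");P,p,d=cloud("top",cp,"pics/top0.npz")
m=((np.abs(P[...,2]-0.12)<0.02)&(d>0)).astype(np.uint8)
m[:, :232]=0;m[:,360:]=0;m[:195]=0;m[265:]=0
n,l,st,c=cv2.connectedComponentsWithStats(m)
k=1+np.argmax(st[1:,4]);print(st[k])
q=P[l==k];print(np.median(q[:,2]))
r=cv2.minAreaRect(q[:,:2].astype(np.float32));print(r,cv2.boxPoints(r))
for nm,(u,v) in dict(vb=(220,167),vw=(235,170),amb=(370,228),amb2=(376,229),timer=(175,200),wall=(280,285),wallfar=(280,268),inst=(250,145),cab=(150,130),cab2=(400,155),inst2=(265,150),pl=(276,154),lead=(279,185),lead2=(240,140),c3=(380,160),b=(178,245),vent=(293,236), bl=(245,170)).items(): print(nm,P[v,u].round(3))
vis=cv2.resize(p[130:290,190:400,::-1],None,fx=3.8,fy=3.8,interpolation=cv2.INTER_CUBIC);cv2.imwrite("pics/crop.png",vis)
# height map
h=np.clip(P[...,2]/0.5*255,0,255).astype(np.uint8);cv2.imwrite("pics/h.png",cv2.resize(cv2.applyColorMap(h,cv2.COLORMAP_JET)[130:290,190:400],None,fx=3.8,fy=3.8,interpolation=0))
E
```

```text
[ 237  205  114   56 4934]
0.11255026219328468
((0.4422810971736908, -0.24023020267486572), (0.25010040402412415, 0.104167640209198), 84.76187896728516) [[ 0.3789983  -0.36000317]
 [ 0.48273095 -0.36951318]
 [ 0.50556386 -0.12045723]
 [ 0.40183124 -0.11094722]]
vb [ 0.481 -0.171  0.914]
vw [ 0.593 -0.099  0.044]
amb [ 0.455 -0.416  0.1  ]
amb2 [ 0.453 -0.43   0.1  ]
timer [0.517 0.057 0.018]
wall [ 0.328 -0.21   0.129]
wallfar [ 0.346 -0.216  0.003]
inst [ 0.643 -0.139  0.111]
cab [0.654 0.065 0.204]
cab2 [ 0.625 -0.488  0.097]
inst2 [ 0.643 -0.174  0.048]
pl [ 0.63  -0.201  0.067]
lead [ 0.559 -0.211  0.017]
lead2 [ 0.631 -0.123  0.222]
c3 [ 0.615 -0.446  0.082]
b [0.411 0.021 0.121]
vent [ 0.435 -0.239  0.115]
bl [ 0.59  -0.126  0.07 ]
```

```bash
python3 - <<'E'
import cv2
p=cv2.imread("pics/scene0.png");cv2.imwrite("pics/sc.png",cv2.resize(p[70:270,170:420],None,fx=3,fy=3,interpolation=cv2.INTER_CUBIC))
E
```

```text
(no output)
```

View pics/crop.png

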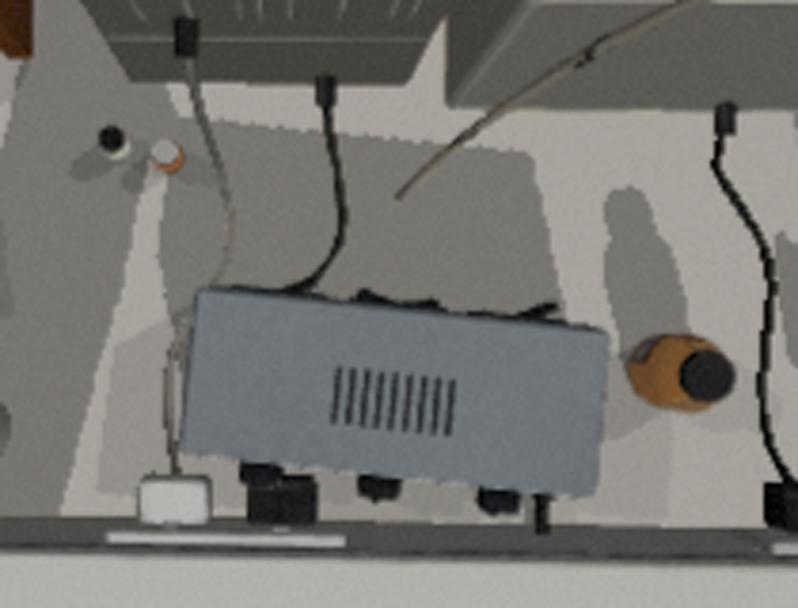

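View pics/h.png

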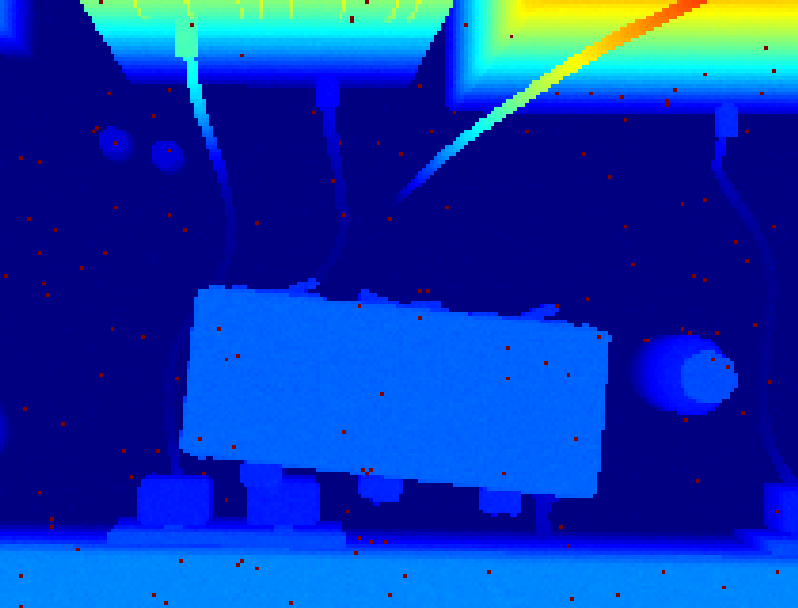

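View pics/sc.png

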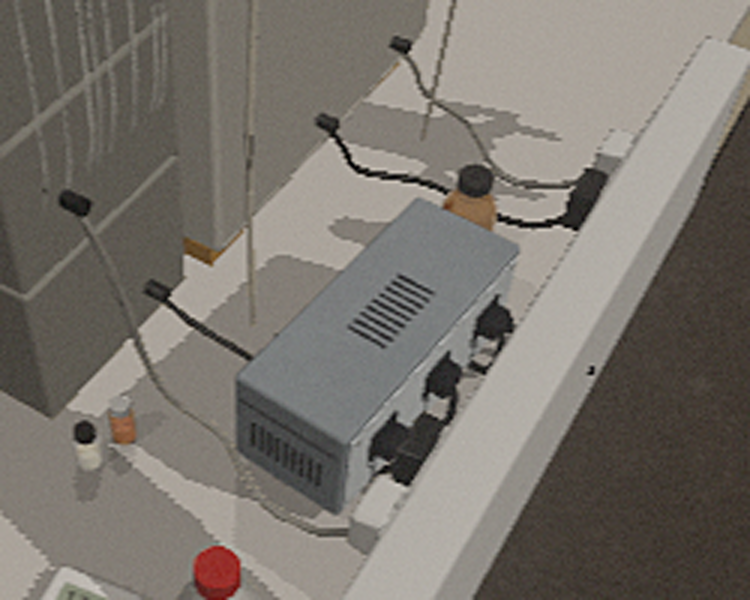

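The left and right breakers each show one protrusion above the box's far edge (crop x≈305 and 545). The middle one shows two (365-435), which suggests it's tripped, and I'll check that by feel. First I need the positions of the hanging tube (crop end at 400,195), the leads and the vials.

```bash
python3 - <<'E'
from rig import *
from h import *
cp=camera_params("top");P,p,d=cloud("top",cp,"pics/top0.npz")
R=np.array([[.9958,.0913],[-.0913,.9958]]);c=np.array([.4423,-.2402])
B=P.copy();B[...,:2]=(P[...,:2]-c)@R
for z0,z1,a in((.01,.1,0),(.1,.6,0)):
  m=(B[...,0]>.048)&(B[...,0]<.22)&(np.abs(B[...,1])<.19)&(B[...,2]>z0)&(B[...,2]<z1)&(d>0)
  n,l,st,ce=cv2.connectedComponentsWithStats(m.astype(np.uint8))
  for k in range(1,n):
    if st[k,4]>=2:
        q=B[l==k];print(st[k],q.min(0).round(3),q.max(0).round(3))
# rod lowest pts
for v,u in [(181,295),(180,296),(178,299),(174,304),(168,313),(160,325)]:
    q=B[v-1:v+2,u-1:u+2].reshape(-1,3);q=q[q[:,2].argmax()];print('rod',q.round(3))
# black lead
for v,u in [(168,277),(185,280),(195,279),(200,275),(203,272),(205,268)]:
    print('lead',B[v,u].round(3))
# edges of top
m=(np.abs(P[...,2]-.1126)<.006)
for y0 in np.arange(-.11,.12,.04):
  q=B[m&(np.abs(B[...,1]-y0)<.006)&(np.abs(B[...,0])<.07)];print(round(y0,2),q[:,0].min().round(4),q[:,0].max().round(4))
q=B[m&(np.abs(B[...,0])<.04)&(np.abs(B[...,1])<.14)];print(q[:,1].min(),q[:,1].max())
R0=np.array([[0,0,0],[0,0,0],[0,0,0.]])
for s in(1,-1):
  for ax in('y','z'):
    bx=np.array([.9958,-.0913,0]);by=np.array([.0913,.9958,0])
    X=np.array([0,0,-1.]);
    Y=(by if ax=='y' else bx)*s; Z=np.cross(X,Y)
    Rm=np.stack([X,Y,Z],1)
    for yy in(.09,-.06):
      for xx in(.07,.11):
        w=np.r_[c,0]+bx*xx+by*yy+[0,0,.2]; w2=w.copy();w2[2]=.08
        print(s,ax,yy,xx,[None if j is None else j.round(2) for j in(inverse_kinematics(w,Rm),inverse_kinematics(w2,Rm))])
E
```

```text
[307 141  18  19 102] [ 0.184 -0.056  0.037] [ 0.219 -0.018  0.099]
[221 146  18   6  98] [0.185 0.148 0.027] [0.189 0.19  0.098]
[242 146  59  49 509] [0.091 0.002 0.01 ] [0.204 0.143 0.1  ]
[325 154  58  12 278] [ 0.179 -0.19   0.037] [ 0.201 -0.067  0.1  ]
[221 164   4   8  23] [0.134 0.185 0.012] [0.15  0.19  0.047]
[230 167   9   9  60] [0.127 0.149 0.011] [0.145 0.167 0.047]
[244 166   8  31  85] [0.078 0.109 0.01 ] [0.143 0.13  0.096]
[294 173  10  10  31] [ 0.125 -0.011  0.015] [0.14  0.003 0.099]
[277 195   2   2   3] [0.085 0.039 0.01 ] [0.088 0.042 0.011]
[248 198   3   2   3] [0.07  0.111 0.011] [0.073 0.116 0.012]
[276 198   2   1   2] [0.08  0.041 0.01 ] [0.08  0.044 0.01 ]
[257 203  18   5  38] [0.052 0.048 0.011] [0.066 0.089 0.09 ]
[251 205   4   1   4] [0.053 0.096 0.088] [0.054 0.103 0.089]
[284 206  24   6  50] [ 0.052 -0.029  0.07 ] [0.06  0.025 0.092]
[322 210  17   5  39] [ 0.052 -0.101  0.059] [ 0.062 -0.064  0.091]
[313 212   8   1   8] [ 0.052 -0.059  0.072] [ 0.054 -0.045  0.091]
[361 218  13   3  25] [ 0.048 -0.189  0.01 ] [ 0.053 -0.173  0.072]
[ 183   17
[... 2077 characters left out ...]
  0.21,  1.9 , -0.16,  0.72, -2.61])]
-1 y -0.06 0.11 [array([-0.27,  0.69,  1.11,  1.75, -0.67,  1.14, -2.18]), array([ 0.29,  0.59,  0.21,  1.81, -0.17,  0.76, -2.63])]
-1 z 0.09 0.07 [array([ 0.84,  0.43, -0.8 ,  1.88,  0.36,  0.99,  1.36]), array([ 0.73,  0.58, -0.68,  1.97,  0.52,  0.77,  1.23])]
-1 z 0.09 0.11 [array([ 0.78,  0.49, -0.78,  1.79,  0.39,  1.03,  1.34]), array([ 0.71,  0.63, -0.69,  1.88,  0.54,  0.82,  1.22])]
-1 z -0.06 0.07 [array([ 1.01,  0.49, -0.73,  1.77,  0.38,  1.03,  1.62]), array([ 0.95,  0.63, -0.65,  1.86,  0.51,  0.82,  1.51])]
-1 z -0.06 0.11 [array([ 0.96,  0.55, -0.72,  1.68,  0.4 ,  1.07,  1.59]), array([ 0.91,  0.68, -0.65,  1.77,  0.53,  0.87,  1.49])]
```

Nothing blocks the approach: the tube stands ≥125 mm out from box centre and the vials are lower than the fingertips will be. I'll close the fingers with tool y pointing at the box, so the push runs along the stiff direction, then lower them behind the middle breaker.

```bash
cat >> h.py <<'E'
from rig import *
yaw=-.0984;C=np.array([.4427,-.2402,0])
bx=np.array([np.cos(yaw),np.sin(yaw),0]);by=np.array([-bx[1],bx[0],0])
X=np.array([0,0,-1.]);Y=-bx;RM=np.stack([X,Y,np.cross(X,Y)],1)
def W(x,y,z):return C+bx*x+by*y+np.array([0,0,z])
def st():
    s=sense();q=s['position']-C;return s['time_s'],q@bx,q@by,q[2],s['wrist_force']@bx,s['wrist_force']
def show(t=''):
    a=st();print(t,'t%.2f x%.4f y%.4f z%.4f Fx%.1f'%a[:5],a[5].round(1))
def press(y,x0,x1,z=.089,fmax=9,step=.001,feed=.02):
    f0=st()[4];x=x0
    while x>x1:
        x-=step;move_l(W(x,y,z),feed=feed);a=st();print('cmd%.4f x%.4f F%.1f t%.2f'%(x,a[1],a[4]-f0,a[0]))
        if abs(a[4]-f0)>fmax:print('STOP');break
    return x
E
python3 - <<'E'
from h import *
show()
command_gripper(0.0,40);show('grip')
movep(W(.085,.017,.25),RM);show('above')
p,d=camera("wrist");cv2.imwrite("pics/w1.png",p[:,:,::-1])
move_l(W(.085,.017,.15),feed=.12);show()
E
```

```text
t0.15 x-0.2333 y-0.4383 z0.2555 Fx-0.2 [-0.2  0.5  0.9]
grip t0.92 x-0.2332 y-0.4387 z0.2564 Fx0.9 [ 0.9  0.4 -0.2]
above t2.92 x0.0848 y0.0157 z0.2498 Fx0.1 [ 0.1 -0.4  0.5]
 t3.95 x0.0856 y0.0170 z0.1507 Fx0.8 [ 0.8 -0.3  0. ]
```

View pics/w1.png

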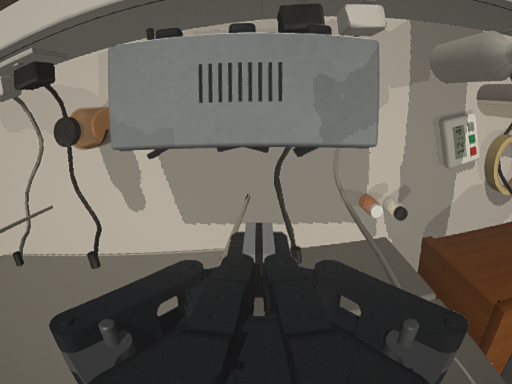

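The wrist view shows single raised ends at (160,153) and (305,151), while the middle breaker reads level across (220-268,149). That fits the middle one being tripped. I'll go down and feel its left end.

```bash
python3 - <<'E'
from h import *
move_l(W(.085,.017,.089),feed=.1);sleep(.15);show('down')
press(.017,.077,.0625,fmax=7)
show()
E
```

```text
down t4.86 x0.0856 y0.0169 z0.0898 Fx0.1 [ 0.1 -0.3  0.6]
cmd0.0760 x0.0760 F0.0 t5.46
cmd0.0750 x0.0750 F-0.5 t5.71
cmd0.0740 x0.0739 F-0.1 t5.96
cmd0.0730 x0.0729 F-0.0 t6.21
cmd0.0720 x0.0722 F1.1 t6.46
cmd0.0710 x0.0716 F2.2 t6.71
cmd0.0700 x0.0691 F-1.1 t6.96
cmd0.0690 x0.0686 F0.4 t7.21
cmd0.0680 x0.0682 F1.4 t7.46
cmd0.0670 x0.0679 F4.9 t7.71
cmd0.0660 x0.0676 F7.0 t7.96
cmd0.0650 x0.0674 F8.4 t8.21
STOP
 t8.21 x0.0674 y0.0170 z0.0895 Fx8.6 [ 8.5 -1.5 -5.4]
```

The middle breaker made contact 10 mm off the panel, clicked in about 4 mm, then blocked at about 7 mm. It's the tripped one. Next I'll reset it by pressing its right end.

```bash
python3 - <<'E'
from h import *
move_l(W(.086,.017,.089),feed=.08)
move_l(W(.086,-.017,.089),feed=.08);sleep(.1);show('right')
press(-.017,.080,.0615,fmax=11,step=.0015,feed=.03)
sleep(.2);show()
E
```

```text
right t9.30 x0.0860 y-0.0164 z0.0890 Fx0.2 [ 0.1 -0.7 -0.8]
cmd0.0785 x0.0783 F-0.4 t9.70
cmd0.0770 x0.0770 F0.0 t9.95
cmd0.0755 x0.0754 F-0.8 t10.20
cmd0.0740 x0.0744 F1.7 t10.45
cmd0.0725 x0.0719 F-0.3 t10.70
cmd0.0710 x0.0709 F1.3 t10.95
cmd0.0695 x0.0698 F2.5 t11.20
cmd0.0680 x0.0674 F0.1 t11.45
cmd0.0665 x0.0660 F0.9 t11.70
cmd0.0650 x0.0660 F5.1 t11.95
cmd0.0635 x0.0659 F8.3 t12.20
cmd0.0620 x0.0659 F11.6 t12.45
STOP
 t12.65 x0.0659 y-0.0168 z0.0896 Fx9.8 [ 9.7 -1.1 -8. ]
```

The right end bottomed out hard at 0.0659, so it's fully in. Now the left end.

```bash
python3 - <<'E'
from h import *
move_l(W(.088,-.017,.089),feed=.08)
move_l(W(.088,.017,.089),feed=.08);sleep(.1);show('left')
press(.017,.082,.0615,fmax=11,step=.0015,feed=.03)
sleep(.3);show()
E
```

```text
left t13.80 x0.0880 y0.0165 z0.0890 Fx-0.3 [-0.3 -0.1 -0.9]
cmd0.0805 x0.0802 F0.8 t14.20
cmd0.0790 x0.0790 F-0.3 t14.45
cmd0.0775 x0.0774 F0.9 t14.70
cmd0.0760 x0.0770 F4.2 t14.95
cmd0.0745 x0.0755 F3.9 t15.20
cmd0.0730 x0.0722 F0.5 t15.45
cmd0.0715 x0.0713 F1.5 t15.70
cmd0.0700 x0.0689 F0.2 t15.95
cmd0.0685 x0.0680 F0.4 t16.20
cmd0.0670 x0.0669 F0.4 t16.45
cmd0.0655 x0.0659 F2.0 t16.70
cmd0.0640 x0.0658 F6.4 t16.95
cmd0.0625 x0.0657 F8.6 t17.20
cmd0.0610 x0.0657 F12.0 t17.45
STOP
 t17.75 x0.0657 y0.0171 z0.0897 Fx12.2 [12.1 -1.5 -9. ]
```

It's fully in, flush at the same depth as the reset stop. I'll back off, touch it lightly to check that it latched, then raise the hand and look.

```bash
python3 - <<'E'
from h import *
move_l(W(.080,.017,.089),feed=.08);sleep(.3)
press(.017,.0695,.0640,fmax=3,step=.001,feed=.03);show()
move_l(W(.085,.017,.089),feed=.08)
move_l(W(.085,.017,.25),feed=.15);sleep(.2);show('up')
for n in("wrist","top"):
    p,d=camera(n);cv2.imwrite(f"pics/{n}9.png",p[:,:,::-1])
    if n=="wrist":cv2.imwrite("pics/w9c.png",cv2.resize(p[110:230,100:420,::-1],None,fx=2.5,fy=2.5,interpolation=cv2.INTER_CUBIC))
E
```

```text
cmd0.0685 x0.0684 F-0.8 t18.98
cmd0.0675 x0.0675 F-0.4 t19.23
cmd0.0665 x0.0665 F-1.4 t19.48
cmd0.0655 x0.0659 F-0.2 t19.73
cmd0.0645 x0.0659 F5.6 t19.98
STOP
 t19.98 x0.0659 y0.0170 z0.0892 Fx6.1 [ 6.1 -0.7 -3.9]
up t21.81 x0.0847 y0.0171 z0.2492 Fx-0.3 [-0.3  0.  -0.6]
```

View pics/w9c.png

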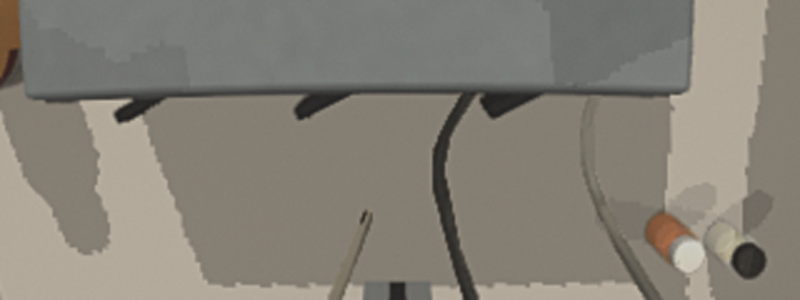

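View pics/top9.png

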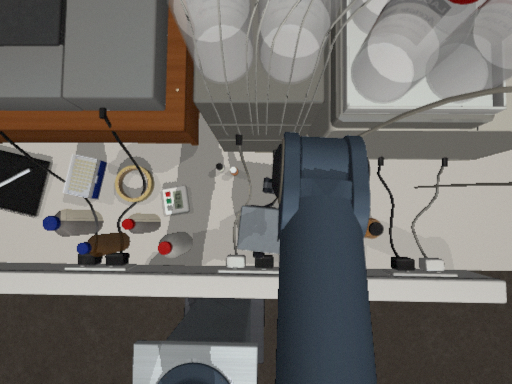

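In the wrist crop, all three rockers now look the same: only the right ends stick out, at (125,112), (305,108) and (495,105). The vials at (670,240) and (740,250) are upright. In the top view the timer at (175,200) and the bottle at (373,228) haven't moved. The hand touches nothing, so I'm handing in.

```bash
python3 -c "
from rig import *
print(finish_job(),sense()['time_s'])"
```

```text
the job is handed in; nothing more can be done
the job is handed in; nothing more can be done
```

The middle breaker was the tripped one. I reset it, switched it back on and handed the job in at about 22 s of the 43 s allowed.

- **Finding it:** I pressed the left end of the middle rocker. It made contact about 10 mm off the panel, gave about 4 mm, then blocked. The overhead and wrist pictures had also shown it level while the other two were tilted. I did not feel the left or right breakers; those I judged from the pictures only.
- **Reset:** I pressed its right end until it stopped hard. The highest reading between steps was about 12 N.
- **Back on:** I pressed its left end until it stopped hard, again at about 12 N. It stopped at the same depth as the reset, to within 0.2 mm.
- **Last checks:** A second light touch found the left end still fully in after I had backed off. The final wrist picture shows all three rockers with only their right ends raised. The vials are upright, and the bottle and timer look unmoved. The hand was clear above the bench with no force on it. No check failed or disagreed.

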